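# Bring the work nest to the marked stop of the slide jig

### The arm

A 6-joint arm with a two-finger parallel gripper is mounted at the origin on the work surface. World frame = base frame: x ahead of the robot, y to its left, z up, the work surface at z = 0. Lengths are in m, angles in rad, forces in N, time in s.
With the tool pointing down it reaches from about 0.375 to 0.925 m from the base axis. Payload 5.7 kg.
Tool frame: the origin (TCP) lies midway between the tips of the shut fingers; the grasp point (between the pads) lies 19 mm behind it; z points along the fingers, y is the line along which they close (so a half turn about z gives the same grasp; the last joint's range is limited). The gripper opens to 88 mm and grips with 3 to 60 N. Pads are 20 mm wide; open, the fingers measure 115 mm over their backs; the gripper's body (75 mm by 178 mm) begins 61 mm behind the grasp point.
Start: joints at [-1.278, 0.359, 1.51, -0, 1.272, -0.115], TCP at [0.238, -0.551, 0.223] pointing down, gripper open.
Joint ranges: [-2.97, 2.97], [-1.01, 2.36], [0.21, 2.38], [-0.96, 4.11], [0.2, 2.71], [-2.98, 2.98]. Speed limits (rad/s): [2.39, 2.39, 3.14, 3.14, 3.14, 3.14].

### API

Orientations are given as a unit quaternion [x, y, z, w].
In Python, from bench import move_ptp, servo_line, goto_joints, move_gripper, sleep, inverse_kinematics, capture, PlanningError, close_job, spot_in, silhouettes, current_clock, current_joint_pos, current_qvel, current_joint_torque, current_position, current_orientation, current_force, current_torque, current_finger_gap, current_grip_force gives the robot as it stands. Calls block until the motion is done:
- move_ptp(position, orientation): joint-space move of the TCP to a pose.
- servo_line(position, orientation=None, rate=0.15, contact_N=None): straight line of the TCP; orientation=None keeps the orientation; rate is the mean speed in m/s. With contact_N (N) it stops when the force on the tool has changed by that much, and returns True; else False.
- goto_joints(angles): joint-space move.
- move_gripper(opening): finger opening in m; the grip force is fixed at half the most; returns when the fingers have stopped.
- sleep(seconds).
- inverse_kinematics(position, orientation): joint angles nearest the present ones, or None.
- capture(name): name is "scene" or "top" or "wrist"; returns a dict with "image" (400x640x3 uint8, blue, green, red), "range_z" (400x640 float32, m along the optical axis (not along the pixel's ray), 0 where there is no reading), "intrinsics" (3x3 intrinsics, pixels), "R" (3x3) and "t" (3): a world point X has camera coordinates R X + t. Camera axes: x right, y down, z forward; pixel columns grow to the right and rows downward; lengths in m; the calibration is good to about 2 mm. A picture is of the moment at which its call begins.
A pose or a line that the arm cannot do raises PlanningError and nothing moves.
- close_job(): hands the job in; it is judged then, once.
Trained networks look in the newest picture that a camera, given by its name, has taken for a name from the list of things; names that differ only in an ending like _2 or _b are one class to them, and where a whole thing is asked for, a point or a joint stands for the part that bears it (a point fixed in the world has none). Each returns a list of dicts, best first, with "conf" (0 to 1); they miss things now and then, are a little off and sometimes report something else, mostly with a low value. They report only what shows in the picture. A call takes as long as a camera call.
- spot_in(camera, query): "xy" ([column, row] in pixels, amid what is visible of it).
- silhouettes(camera, query): "region" (400x640 bool, what is visible of it) and "xy" ([column, row] in pixels, amid what is visible of it).
Readings, each from a call of its own:
- current_clock(): time.
- current_joint_pos(): joint angles.
- current_qvel(): joint speeds.
- current_joint_torque(): joint torques, N m.
- current_position(): TCP position.
- current_orientation(): TCP orientation.
- current_force(): force on the tool from outside, world axes, zero at the start.
- current_torque(): the same for the moment, N m.
- current_finger_gap(): finger opening in m.
- current_grip_force(): force on a finger pad.
Only numpy, scipy, OpenCV 4.12 (cv2) and the standard library are available. Lean on these libraries where they do the work, as an engineer would, in place of code of your own. Each camera call takes 0.05 s, during which the arm holds its last target. There are 200 camera calls.

### The job

On the slide jig, press down the ribbed rubber pad in the middle of the carriage to free its brake and, keeping it pressed, push the carriage along the rail right up against the marked stop, the one that carries the round disc. Then let the pad come back up so that the brake holds the carriage there. Do not force the carriage along with its brake on, grasp nothing, and leave the other things on the bench where they are.

Things in the scene. Friction and masses are not known exactly. Their poses are not given: they have to be found in the camera images.
- rail: slide jig fixed to the bench: dark steel base plate 105 mm (x) by 470 mm (y), 10 mm thick, with two round steel guide rods (tops 36 mm above the bench) and end blocks 46 mm tall. Origin: centre of its underside, on the bench; its y axis is the direction of sliding, its x axis points away from the robot (yaw up to 0.35 rad either way); z up.
- carriage (a joint): position of the aluminium carriage along the rail's +y axis in m, 0 at the middle of the rail. It slides with about 1.5 N of drag (plus 12 N per m/s) when its brake is free; with the brake fully on it resists 7 to 11 N. A work nest holding one green clip sticks out from it to 85 mm beyond the centreline on the far (+x) side, top 53 mm above the bench.
- press_pad (a joint): how far the pad in the carriage's middle is pressed down, as the turn in rad of the lever it sits on (hinged along the rail 35 mm to the far side of the pad's centre): 0 up, brake on; 0.06 (middle 2 mm down) brake free; 0.18 (middle 6 mm down) bottomed. Pressed on its rib it takes 8 to 10 N to free the brake, 10 to 12 N to bottom. It springs back up when let go.
- pad_top (a point): middle of the press pad's top: the dark rubber pad (46 mm along the rail, 44 mm across) lies between the cheeks, midway along the carriage, with a raised rib (14 mm across, 4 mm high) running along its middle; the rib's top, when up, is 55 mm above the bench, 8 mm below the cheeks' tops. Fully pressed, it tilts down 0.18 rad to the near side and shifts 4 mm that way.
- carriage_mid (a point): point on the rail's centreline at mid-length of the carriage, at bench height. The carriage is 72 mm long along the rail (end faces 36 mm from here), 92 mm across, deck 43 mm up. Two upright cheeks, one at each end (10 mm thick along the rail, 56 mm across, tops 63 mm up), leave a 52 mm long hollow over the pad, open across the rail, which shut fingertips fit into.
- marked_stop: the marked stop: rigid aluminium block across the rail, 92 mm wide, 18 mm thick along it, top 56 mm up; the only stop with a round steel disc (36 mm across, top 79 mm up, on a bracket 56 mm beyond the centreline). Origin: rail centreline, mid-thickness, bench height; axes as the rail's. It may be at either side of the carriage; carriage against it: carriage_mid 45 mm from here.
- plain_stop: the other stop: the same block without the disc, on the other side of the carriage. Origin and axes as for the marked stop.
- glue_jar: small amber glass jar with white cap, 48 mm across, 55 mm tall, near the rail's far side; a bystander; origin: centre of its underside
- tin: flat round green plastic tin, 64 mm across, 32 mm tall, near the rail's near side; a bystander; origin: centre of its underside
- driver: screwdriver 150 mm long lying near the rail's near side; a bystander; origin on its underside near mid-length
- cup: clear plastic cup, 66 mm across, 70 mm tall, near the rail's far side; a bystander; origin: centre of its underside
- mug: white mug, 80 mm across, 95 mm tall, towards the far right; a bystander; origin: centre of its underside
- lid: loose green round lid, 72 mm across, 12 mm tall, to the left; a bystander; origin: centre of its underside
- brush: brush 170 mm long lying to the right; a bystander; origin on its underside near mid-length

How it is judged:
By the outcome, as a careful person would: the job done as asked, in the order asked, and still so for the second after the job is handed in, with the robot touching nothing.
It also fails if it takes over 32 s, if anything falls off the work surface, if the arm or the gripper's body presses on something with over 40 N, if the wrist force passes 120 N, or if a joint passes its speed limit or range.

## Working session

There is one attempt and no reset: what is moved stays moved. The work goes in short steps, each a Python script; the robot and the scene stay as the last script left them, time stands still between calls to the robot, and variables do not carry over. Pictures are saved under pics/ and viewed, at most 10 in all, crops included, and the job is handed in when it is done.

```bash
mkdir -p pics; ls; cat > h.py <<'E'
import numpy as np, cv2
from bench import *
def world(c,uv,z=None):
    """pixel -> world, by range or by intersecting the plane z"""
    K,R,t=c["intrinsics"],c["R"],c["t"]
    d=np.linalg.inv(K)@np.array([uv[0],uv[1],1.0]); o=-R.T@t; r=R.T@d
    if z is None:
        u,v=int(round(uv[0])),int(round(uv[1])); w=c["range_z"][v-1:v+2,u-1:u+2]; s=np.median(w[w>0])
    else: s=(z-o[2])/r[2]
    return o+s*r
def cloud(c,m):
    K,R,t=c["intrinsics"],c["R"],c["t"]
    v,u=np.nonzero(m&(c["range_z"]>0)); s=c["range_z"][v,u]
    return (np.c_[(u-K[0,2])/K[0,0]*s,(v-K[1,2])/K[1,1]*s,s]-t)@R
E
python3 - <<'E'
from h import *
for n in("top","scene"):
    c=capture(n); cv2.imwrite(f"pics/{n}0.png",c["image"])
    for q in("rail","carriage","pad_top","marked_stop","plain_stop","glue_jar","cup","tin","driver","mug"):
        for d in silhouettes(n,q)[:2]:
            P=cloud(c,d["region"])
            print(n,q,round(d["conf"],2),np.round(d["xy"]),np.round(np.median(P,0),3) if len(P) else None,np.round(P[:,2].max(),3) if len(P) else None)
print(current_clock(),current_orientation())
E
```

```text
pics
top rail 0.58 [290. 232.] [0.493 0.053 0.033] 0.068
top carriage 0.82 [276. 221.] [0.513 0.079 0.047] 0.068
top pad_top 0.83 [278. 229.] [0.505 0.082 0.052] 0.062
top marked_stop 0.93 [232. 213.] [0.55  0.216 0.057] 0.086
top marked_stop 0.72 [323. 279.] [ 0.35  -0.046  0.023] 0.031
top plain_stop 0.76 [346. 241.] [ 0.454 -0.109  0.056] 0.066
top glue_jar 0.48 [341. 194.] [ 0.603 -0.096  0.054] 0.063
top cup 0.75 [249. 176.] [0.668 0.18  0.032] 0.074
top tin 0.66 [247. 266.] [0.393 0.177 0.032] 0.039
top driver 0.76 [325. 278.] [ 0.351 -0.049  0.023] 0.031
top mug 0.37 [291. 233.] [0.493 0.054 0.032] 0.076
scene rail 0.69 [356. 198.] [0.505 0.065 0.032] 0.079
scene carriage 0.67 [361. 198.] [0.521 0.079 0.048] 0.069
scene pad_top 0.55 [364. 194.] [0.505 0.081 0.052] 0.06
scene marked_stop 0.55 [417. 217.] [0.553 0.217 0.058] 0.082
scene plain_stop 0.79 [301. 172.] [ 0.461 -0.109  0.053] 0.062
scene plain_stop 0.25 [482. 237.] [0.552 0.401 0.011] 0.017
scene glue_jar 0.76 [294. 224.] [ 0.615 -0.093  0.052] 0.06
scene cup 0.73 [393. 252.] [0.651 0.176 0.04 ] 0.073
scene tin 0.65 [293. 223.] [ 0.616 -0.094  0.052] 0.06
scene driver 0.83 [330. 155.] [ 0.356 -0.041  0.02 ] 0.029
scene mug 0.94 [194. 222.] [ 0.66  -0.343  0.054] 0.098
1.1 [ 9.79285771e-01  2.02483030e-01  1.84362773e-06 -3.87221367e-05]
```

View pics/top0.png

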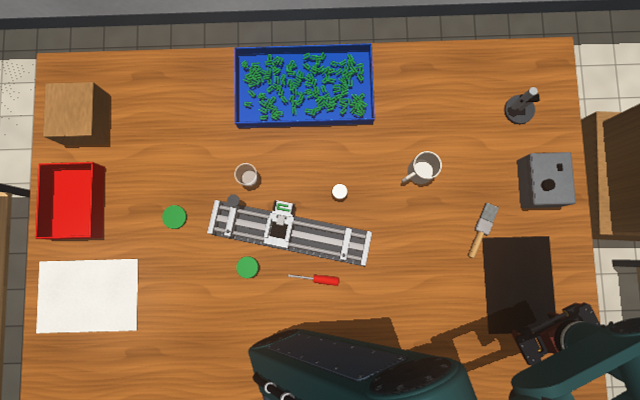

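View pics/scene0.png

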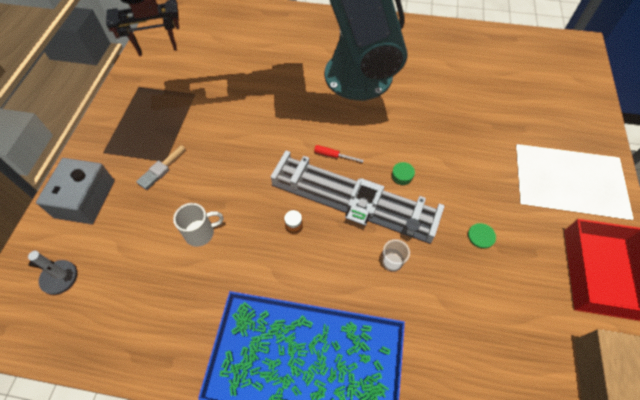

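The top view shows the carriage pad at about (278,229), the marked stop with its disc at (232,213) on the +y side, and the plain stop at (346,241). The scene view agrees. Next I'll fit the rail's yaw, move above the carriage and take a wrist look.

```bash
cat >> h.py <<'E'
def rail_yaw(c,name):
    P=cloud(c,silhouettes(name,"rail")[0]["region"]); P=P[(P[:,2]>.005)&(P[:,2]<.06)]
    (cx,cy),(w,h),a=cv2.minAreaRect((P[:,:2]*1000).astype(np.float32))
    L=cv2.boxPoints(((cx,cy),(w,h),a)); e=[L[1]-L[0],L[2]-L[1]]; e=max(e,key=np.linalg.norm); e=e/np.linalg.norm(e)*np.sign(e[1])
    return np.arctan2(-e[0],e[1]),(cx,cy),(w,h)
def quat(yaw): # tool down, tool y across the rail
    h=(yaw+np.pi/2)/2; return [np.cos(h),np.sin(h),0,0]
E
python3 - <<'E'
from h import *
c=capture("top"); y,ce,s=rail_yaw(c,"top"); print(y,ce,s)
move_gripper(0.0)
move_ptp([0.49,0.08,0.20],quat(y))
print(current_clock(),current_joint_pos(),current_force())
c=capture("wrist"); cv2.imwrite("pics/w0.png",c["image"]); np.savez("w0.npz",**c)
for q in("rail","carriage","pad_top","marked_stop"):
    for d in silhouettes("wrist",q)[:2]:
        P=cloud(c,d["region"]); print(q,round(d["conf"],2),np.round(d["xy"]),np.round(np.median(P,0),4) if len(P) else None)
c=capture("top"); cv2.imwrite("pics/t1.png",c["image"]); print(current_clock())
E
```

```text
-0.2281128 (506.4571838378906, 46.673370361328125) (476.314697265625, 137.4928436279297)
4.9583 [ 2.13436967e-02  2.34278588e-01  1.75721179e+00 -2.73559266e-04
  1.14977225e+00  2.50653601e-01] [-0.28245974 -0.53834856 -0.94587665]
rail 0.98 [326. 144.] [0.5124 0.1173 0.0344]
carriage 0.58 [336. 183.] [0.5116 0.0793 0.0492]
pad_top 0.63 [325. 184.] [0.5022 0.0807 0.0509]
pad_top 0.3 [338. 183.] [0.5116 0.0792 0.0492]
marked_stop 0.88 [348.  22.] [0.5471 0.2137 0.0556]
5.2583
```

View pics/w0.png

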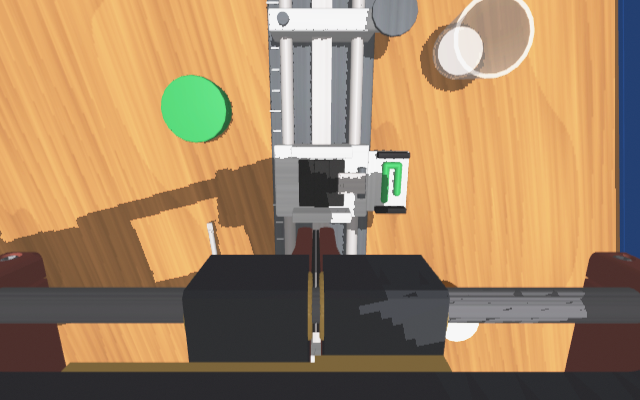

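The wrist view shows the rail running straight up the image. The dark pad is at about (322,183), between cheeks at rows ~150 and ~213, and the marked stop bar is at (320,20) with its disc at (395,10). I'll get the dimensions from the depth data.

```bash
python3 - <<'E'
from h import *
c=dict(np.load("w0.npz"))
m=np.zeros((400,640),bool); m[0:222,262:420]=1
m[215:,:]&=False
P=cloud(c,m); 
# yaw from base plate / rods: x-edges of guide rods vs rail y
for yaw in(-0.21,-0.22,-0.228,-0.235):
    X=np.array([np.cos(yaw),np.sin(yaw)]);Y=np.array([-np.sin(yaw),np.cos(yaw)])
    r=(P[:,2]>.026)&(P[:,2]<.04); x=P[r,:2]@X; y=P[r,:2]@Y; k=x<(x.min()+x.max())/2-.015
    print(yaw,np.polyfit(y[k],x[k],1)[0])
yaw=-0.228
X=np.array([np.cos(yaw),np.sin(yaw)]);Y=np.array([-np.sin(yaw),np.cos(yaw)])
a=P[:,:2]@X;b=P[:,:2]@Y;z=P[:,2]
q=lambda s:(np.round(np.percentile(a[s],[1,50,99]),4),np.round(np.percentile(b[s],[1,50,99]),4),s.sum())
rg=(np.array([.5022,.0807])@X,np.array([.5022,.0807])@Y); print("pad ab",rg)
s=(z>.058)&(z<.068)&(abs(b-rg[1])<.05); 
print("cheek+",q(s&(b>rg[1])));print("cheek-",q(s&(b<rg[1])))
print("deck",q((z>.040)&(z<.046)&(abs(b-rg[1])<.05)))
print("rib",q((z>.0525)&(z<.0575)&(abs(b-rg[1])<.022)&(abs(a-rg[0])<.025)))
st=(z>.05)&(z<.06)&(b>rg[1]+.07); print("stop",q(st))
print(current_position())
E
```

```text
-0.21 0.00015395684556159927
-0.22 0.0030993462711640953
-0.228 -0.0016307101478274437
-0.235 -0.0018154960541526867
pad ab (np.float64(0.4709626663911408), np.float64(0.19212364993864495))
cheek+ (array([0.438 , 0.4655, 0.493 ]), array([0.2193, 0.2239, 0.2284]), np.int64(680))
cheek- (array([0.4382, 0.4643, 0.4922]), array([0.1652, 0.1663, 0.1668]), np.int64(167))
deck (array([0.4203, 0.4974, 0.5494]), array([0.1604, 0.1942, 0.2283]), np.int64(4123))
rib (array([0.4586, 0.4653, 0.4721]), array([0.1704, 0.1926, 0.2137]), np.int64(689))
stop (array([0.421 , 0.4649, 0.5087]), array([0.3251, 0.333 , 0.3422]), np.int64(2503))
[0.49009907 0.07964564 0.19997522]
```

```bash
python3 - <<'E'
import cv2
i=cv2.imread("pics/w0.png")[130:230,250:430]; cv2.imwrite("pics/w0c.png",cv2.resize(i,None,fx=4,fy=4,interpolation=cv2.INTER_CUBIC))
E
```

```text
(no output)
```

View pics/w0c.png

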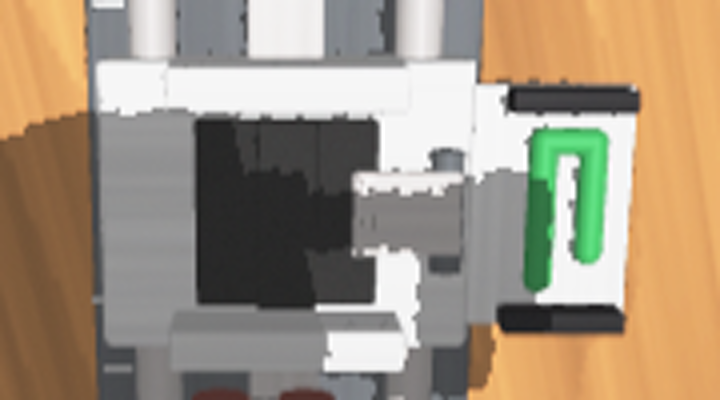

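The crop shows the rib running along the pad's middle, with the hollow clear. The numbers agree: rib centre is a=0.465, b=0.193, and the marked stop is at b=0.3336, so the carriage needs about 96 mm of travel. Now I'll press.

```bash
cat >> h.py <<'E'
yaw=-0.228; X=np.array([np.cos(yaw),np.sin(yaw)]);Y=np.array([-np.sin(yaw),np.cos(yaw)])
def p(a,b,z): return [*(a*X+b*Y),z]
def ab(): q=current_position(); return np.round([q[:2]@X,q[:2]@Y,q[2]],4)
def F(): f=np.array(current_force()); return np.round([f[:2]@X,f[:2]@Y,f[2]],2)
E
python3 - <<'E'
from h import *
move_ptp(p(.465,.203,.075),quat(yaw)); print(ab(),F())
servo_line(p(.465,.203,.060),rate=.05); print(ab(),F(),current_clock())
print(servo_line(p(.465,.203,.0495),rate=.015,contact_N=5)); print(ab(),F(),current_clock())
E
```

```text
[0.4652 0.203  0.0752] [-0.29  0.13  1.43]
[0.4651 0.203  0.0602] [ 0.26 -0.49  0.22] 6.275
True
[0.4646 0.2031 0.0544] [-1.27 -0.18  5.7 ] 6.7333
```

```bash
python3 - <<'E'
from h import *
for z in (.0525,.0510,.0500):
    print(servo_line(p(.465,.203,z),rate=.01,contact_N=12)); print(ab(),F(),current_clock())
E
```

```text
False
[0.4637 0.2031 0.0529] [-5.45  1.04 11.16] 7.075
False
[0.4628 0.2031 0.0513] [-6.94  1.61 13.65] 7.375
False
[0.4621 0.203  0.0502] [-6.81  2.53 14.38] 7.625
```

```bash
python3 - <<'E'
from h import *
for b in (.212,.235):
    print(servo_line(p(.465,b,.050),rate=.03,contact_N=6)); print(ab(),F(),current_clock())
E
```

```text
False
[0.4621 0.2118 0.0503] [-7.75  0.52 14.17] 8.075
False
[0.4622 0.2347 0.0503] [-7.34 -0.47 13.72] 8.9917
```

```bash
python3 - <<'E'
from h import *
print(servo_line(p(.465,.285,.050),rate=.05,contact_N=6)); print(ab(),F(),current_clock())
print(servo_line(p(.465,.312,.050),rate=.02,contact_N=6)); print(ab(),F(),current_clock())
c=capture("wrist"); cv2.imwrite("pics/w2.png",c["image"])
c=capture("top"); cv2.imwrite("pics/t2.png",cv2.resize(c["image"][150:300,170:400],None,fx=3,fy=3))
E
```

```text
False
[0.4623 0.2847 0.0504] [-8.330e+00 -1.000e-02  1.349e+01] 10.1417
True
[0.4624 0.3007 0.0506] [-1.14 -1.68  9.62] 11.0083
```

View pics/w2.png

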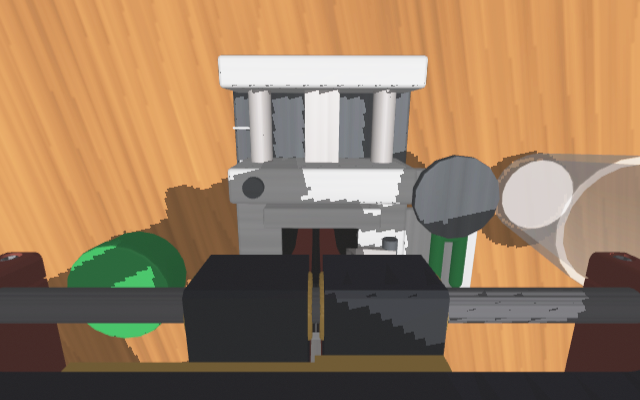

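The wrist view shows the carriage close up to the stop bar (row ~185). Friction on the pad carried it there, and the tip then began to slip. I'll push on until the tip presses the cheek, so the carriage is seated firmly.

```bash
python3 - <<'E'
from h import *
print(servo_line(p(.465,.311,.0497),rate=.015,contact_N=7)); print(ab(),F(),current_clock())
E
```

```text
True
[0.4625 0.3031 0.0506] [-1.02 -1.32 10.19] 11.55
```

```bash
python3 - <<'E'
from h import *
for b in (.3045,.306,.3075):
    print(servo_line(p(.465,b,.0497),rate=.01,contact_N=10),ab(),F(),current_clock())
c=capture("wrist"); cv2.imwrite("pics/w3.png",c["image"])
E
```

```text
False [0.4624 0.3033 0.05  ] [-6.4  -3.43 13.26] 12.0417
False [0.4624 0.3037 0.0498] [-5.82 -7.27 13.62] 12.3417
False [0.4624 0.3042 0.0498] [ -4.37 -10.29  14.06] 12.6417
```

Stiff at b≈0.304, which matches the expected stop position, so the carriage is firmly seated. I'll ease the side push, lift straight up, then check.

```bash
python3 - <<'E'
from h import *
servo_line(p(.465,.305,.0497),rate=.01); print(ab(),F())
servo_line(p(.465,.305,.0585),rate=.015); print(ab(),F())
servo_line(p(.465,.303,.062),rate=.03)
servo_line(p(.465,.300,.12),rate=.1)
servo_line(p(.445,.200,.24),rate=.25)
print(ab(),F(),current_clock())
c=capture("wrist"); cv2.imwrite("pics/w4.png",c["image"])
m=np.zeros((400,640),bool); m[0:235,230:430]=1
P=cloud(c,m); a=P[:,:2]@X;b=P[:,:2]@Y;z=P[:,2]
k=abs(a-.465)<.03
for n,s in (("cheeks",k&(z>.0605)&(z<.07)&(b>.2)),("stop",k&(z>.05)&(z<.06)&(b>.32)&(b<.36)),("rib",(abs(a-.465)<.009)&(z>.045)&(z<.059)&(abs(b-.2886)<.02))):
    print(n,s.sum(),np.round(np.percentile(b[s],[1,50,99]),4),np.round(np.median(z[s]),4))
E
```

```text
[0.4627 0.3039 0.0501] [-6.28 -3.4  14.09]
[0.4644 0.3043 0.0581] [-0.1  -5.24 -0.79]
[0.4446 0.2002 0.239 ] [-0.62  0.47 -0.13] 15.625
cheeks 1199 [0.2538 0.3155 0.3244] 0.0624
stop 1180 [0.3262 0.3343 0.3425] 0.0554
rib 742 [0.2693 0.2895 0.3082] 0.0541
```

View pics/w4.png

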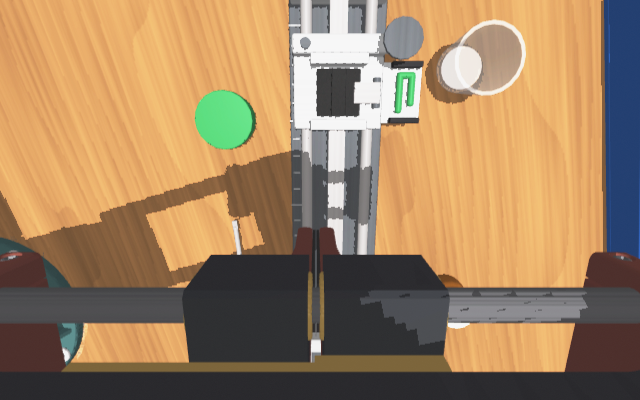

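The carriage (345,92) now sits flush against the marked stop (340,43). The pad is back up with its rib at 54 mm, the tin and cup haven't moved, and the robot is clear.

```bash
python3 -c "
from bench import *
print(close_job())"
```

```text
the job is handed in; nothing more can be done
None
```

I pushed the carriage right up against the marked stop with the pad held down, then let the pad come back up so the brake holds it there; the job is handed in (about 16 s used), with the robot clear and no bystander touched.

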